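# Seat the tube in the weld fixture and torque-test its clamp screw

## Task

Push the square tube along its channel in the welding fixture until its end is home against the stop block. Then press the clamp screw's T-handle clockwise (seen from above): take up its slack until the screw bites, and with the screw no longer turning bring the torque up to between 0.5 and 0.9 N m (needle between the two teeth of the index plate) and keep it there for a good second to see that it holds, never exceeding 1 N m. Then ease off and leave the handle free, without ever turning it back anticlockwise, and do not disturb the other things.

Things in the scene. Friction and masses are not known exactly. Their poses are not given: they have to be found in the camera images.
- fixture: fixed welding fixture; origin on the table under the screw axis, x along the channel towards the stop, z up. Base plate 310 x 150 x 12 mm (x -200 to +110). Channel 34 mm wide along y = 0 between rails 10 mm wide (x -190 to +90, tops 24 mm above the table). A bridge spans it at x = 0: posts at y = +/-42 mm, beam 30 mm (x) by 104 mm (y), underside 56, top 70 mm above the table
- stop_face (a point): centre of the stop block's face that the tube must meet, 27 mm above the table; axes as the fixture's (x points into the block). The block closes the channel's +x end: 18 mm thick, 60 mm wide, top 48 mm above the table
- screw_axis (a point): fixed point on the clamp screw's upright axis, 125 mm above the table, at the T-handle's bar. The bar is a level steel rod, 12 mm diameter, reaching 66 mm to each side, with an 18 mm ball on each end; its hub on the axis is 22 mm across, from 97 to 133 mm above the table. A fingertip pushing the bar near an end turns it
- screw: the clamp screw with its index plate; origin on the table on the screw axis, x points to the zero mark, z up. Turned clockwise it runs with 0.25 N m of drag through a slack of 0.25 to 0.75 rad, then bites and turns no more; where it bites differs each time and cannot be seen. The handle drives it through a built-in torsion spring of 6 N m per rad
- tube: loose square steel tube, closed ends, 240 x 30 x 30 mm, 0.48 to 0.8 kg, lying in the channel under the bridge with x along the channel; origin at the centre of its underside, 12 mm above the table. It starts 30 to 70 mm short of the stop and slides freely under the screw's foot
- tube_head (a point): centre of the tube's end face nearest the stop, 27 mm above the table; axes as the tube's
- tube_tail (a point): centre of the tube's other end face, the one to push on, 27 mm above the table
- bar_end_a (a point): point on the T-handle bar's centre line, 55 mm from the screw axis, 125 mm above the table. Axes are the handle's: y runs along the bar from the screw axis to this point, z up. Tightening (clockwise from above) moves this point along +x
- bar_end_b (a point): the same on the bar's other side, with the same axes, at y = -55 mm; tightening moves it along -x
- zero_mark (a point): zero mark of the index plate (aluminium, 60 x 34 mm, 88 to 91 mm above the table, turning with the screw, not sprung): 60 mm from the screw axis, 96 mm above the table; x points outwards from the axis, y anticlockwise from above. Two small upright teeth on the plate, 5 and 9 mm clockwise of zero, mark 0.5 and 0.9 N m
- needle_tip (a point): tip of the thin black needle that turns with the handle, at right angles to the bar, 60 mm from the screw axis, 96 mm above the table. Unloaded it coincides with the zero mark; it moves 1 mm clockwise past it (to -y of the zero mark) for each 0.1 N m of tightening torque
- nut: bystander, leave alone: loose steel nut, 28 mm across, 14 mm high, on the fixture's base plate beside the channel; origin at its underside
- chipping_hammer: bystander, leave alone: chipping hammer lying on the table, 250 mm long; origin at its underside
- wire_brush: bystander, leave alone: wire brush lying on the table; origin at its underside
- spray_can: bystander, leave alone: upright aluminium can, 64 mm across, 190 mm tall; origin at its underside
- magnet_square: bystander, leave alone: triangular welding magnet lying flat, 90 mm sides, 18 mm high; origin at its underside
- flat_offcut: bystander, leave alone: flat steel offcut 120 x 40 x 8 mm; origin at its underside
- angle_offcut: bystander, leave alone: angle-section offcut 110 mm long, 40 mm high; origin at its underside
Mind the look-alikes: they are no part of the job. What is shaped like the tube but green or turquoise is not meant.

How it is judged:
By the outcome, as a careful person would: the job done as asked, in the order asked, and still so for the second after the job is handed in, with the robot touching nothing.
It also fails if it takes over 67 s, if anything falls off the work surface, if the arm or the gripper's body presses on something with over 40 N, if the wrist force passes 120 N, or if a joint passes its speed limit or range.

## Robot

A 7-joint arm with a two-finger parallel gripper is mounted at the origin on the work surface. World frame = base frame: x ahead of the robot, y to its left, z up, the work surface at z = 0. Lengths are in m, angles in rad, forces in N, time in s.
With the tool pointing down it reaches from about 0.425 to 0.925 m from the base axis. Payload 6.8 kg.
Tool frame: the origin (TCP) lies midway between the tips of the shut fingers; the grasp point (between the pads) lies 19 mm behind it; z points along the fingers, y is the line along which they close (so a half turn about z gives the same grasp; the last joint's range is limited). The gripper opens to 85 mm and grips with 20 to 120 N. Pads are 22 mm wide; open, the fingers measure 114 mm over their backs; the gripper's body (76 mm by 85 mm) begins 54 mm behind the grasp point. The pads swing forward as they close: fully open they stand 13 mm farther back than shut.
Start: joints at [1.167, 0.477, 0.022, 1.555, -0.011, 1.109, -0.083], TCP at [0.197, -0.646, 0.231] pointing down, gripper open.
Joint ranges: [-2.96, 2.96], [-0.34, 2.1], [-1.41, 1.46], [0.24, 2.44], [-1.37, 4.51], [0.17, 1.92], [-2.96, 2.96]. Speed limits (rad/s): [2.39, 2.39, 3.14, 3.14, 3.14, 3.14, 3.14].

## Interface

Orientations are given as a unit quaternion [w, x, y, z].
In Python, from station import bot gives the robot as it stands.
- The arm moves only by the tool jog_arm, never from a script. Its argument "rows" is a list of rows, each an object of numbers: "fingers": the finger opening in mm, from 0 to 85.4; "x", "y", "z": the shift along the tool's x, y, z in mm; "ax", "ay", "az": the turn, a rotation vector about the tool's x, y, z in degrees. A call has exactly 8 rows; each row shifts and turns the commanded pose from where the row before left it, along the tool's axes as they then stand; what a row does not reach is not made up. A row lasts 1/10 s, in which the tool goes at most 50 mm and 8.59 degrees, less where a joint would pass 70% of its speed; a pose out of reach is approached as far as the arm can. A call with a gripper value outside its range is refused whole. The fingers move at their own pace and stop on an object; "force" is the grip in N (left out, the last holds). Time passes only in rows, so rows that do not move let the fingers close, or fill a call up. It gives the time, the measured TCP pose, the force, the opening and the grip force at its end, in the units of the state.
- bot.get_obs(): the state, without advancing time (a new reading comes with each control period).
- bot.read_camera(name): name is "side" or "top"; returns a dict with "pixels" (420x560x3 uint8, red, green, blue), "vertical_fov" (degrees; the focal length in pixels is half the picture's height over the tangent of half this angle, whatever the lens; pixels are square), "cx", "cy" (the principal point, pixels), "world_from_camera" (4x4, takes a point from camera to world coordinates). Camera axes: x right, y down, z forward; pixel columns grow to the right and rows downward; lengths in m; the calibration is good to about 2 mm. A picture is of the moment at which its call begins. There is no depth.
- bot.hand_in(): hands the job in; it is judged then, once.
The state is a dict: "t": time; "q": joint angles; "joint_vel": joint speeds; "joint_torque": joint torques, N m; "eef_pos": TCP position; "tool_rot": TCP orientation; "contact_force": force on the tool from outside, world axes, zero at the start; "torque": the same for the moment, N m; "gripper_width": opening from 0.0 (shut) to 1.0 (fully open); "grasp_force": force on a finger pad.
Only numpy, scipy, OpenCV 4.12 (cv2) and the standard library are available. Lean on these libraries where they do the work, as an engineer would, in place of code of your own. Each camera call takes 0.05 s, during which the arm holds its last target. There are 200 camera calls.

## Working session

There is one attempt and no reset: what is moved stays moved. The work goes in short steps, Python scripts to look and compute and a tool call to move; the robot and the scene stay as the last step left them, time stands still between calls to the robot, and variables do not carry over. Pictures are saved under pics/ and viewed, at most 10 in all, crops included, and the job is handed in when it is done.

Besides the shell and the picture viewer there is one more tool, called after "Emit:" by a JSON object that holds its "name" and its "arguments", one argument or row to a line. jog_arm: Moves the arm, as the interface text tells. Its arguments: {"type":"object","properties":{"rows":{"type":"array","items":{"type":"object","properties":{"fingers":{"type":"number"},"x":{"type":"number"},"y":{"type":"number"},"z":{"type":"number"},"ax":{"type":"number"},"ay":{"type":"number"},"az":{"type":"number"}}}},"force":{"type":"number"}},"required":["rows"]}

```bash
ls; mkdir -p pics
cat > h.py <<'E'
import numpy as np, cv2
from station import bot
def cam(n):
    d=bot.read_camera(n); im=d["pixels"]; f=im.shape[0]/2/np.tan(np.radians(d["vertical_fov"])/2)
    return im,f,d["cx"],d["cy"],np.array(d["world_from_camera"])
def ray(c,u,v):
    im,f,cx,cy,T=c; d=T[:3,:3]@np.array([(u-cx)/f,(v-cy)/f,1]); return T[:3,3],d
def onz(c,u,v,z):
    o,d=ray(c,u,v); return o+d*(z-o[2])/d[2]
def proj(c,p):
    im,f,cx,cy,T=c; q=T[:3,:3].T@(np.array(p)-T[:3,3]); return np.array([cx+f*q[0]/q[2],cy+f*q[1]/q[2]])
def tri(c1,p1,c2,p2):
    o1,d1=ray(c1,*p1); o2,d2=ray(c2,*p2)
    s=np.linalg.lstsq(np.c_[d1,-d2],o2-o1,rcond=None)[0]; a=o1+s[0]*d1; b=o2+s[1]*d2
    return (a+b)/2,np.linalg.norm(a-b)
def save(n,im,x0=0,y0=0,w=560,h=420,s=1):
    cv2.imwrite(n,cv2.resize(im[y0:y0+h,x0:x0+w,::-1],None,fx=s,fy=s,interpolation=cv2.INTER_CUBIC))
E
python3 - <<'E'
from h import *
for n in("top","side"):
    c=cam(n); save(f"pics/{n}0.png",c[0],s=1.42); print(n,c[1:4],c[4].round(3).tolist())
o=bot.get_obs(); print(o)
E
```

```text
pics
top (np.float64(419.27026783273016), 281.23181146935684, 209.73683903736466) [[-0.016, -0.996, 0.092, 0.448], [-1.0, 0.016, -0.004, -0.026], [0.002, -0.092, -0.996, 1.242], [0.0, 0.0, 0.0, 1.0]]
side (np.float64(421.84521790439794), 279.69256571046014, 207.7213685697907) [[-0.715, -0.531, 0.455, 0.091], [-0.699, 0.535, -0.474, 0.418], [0.008, -0.657, -0.754, 0.834], [0.0, 0.0, 0.0, 1.0]]
{'t': 0.1, 'q': array([ 1.16692873,  0.47773172,  0.02232191,  1.55637111, -0.01150881,
        1.10930581, -0.08310724]), 'joint_vel': array([-0.00053172, -0.00140191,  0.00019422, -0.00165333, -0.0003995 ,
        0.00204536,  0.0002178 ]), 'joint_torque': array([ 3.96697797e-03, -5.97762251e+01,  1.61343042e+00, -2.81956208e+01,
        1.28101098e-02,  5.00879265e-03,  3.31980152e-05]), 'eef_pos': array([ 0.19658809, -0.64516486,  0.23040514]), 'tool_rot': array([-8.25457134e-04,  9.89082756e-01,  1.47358708e-01, -1.76696689e-04]), 'contact_force': array([ 0.10559796, -0.0811328 , -0.19172818]), 'torque': array([-0.01655936, -0.04097848, -0.03077266]), 'grasp_force': 0.0, 'gripper_width': 1.0023670484572722}
```

View pics/top0.png

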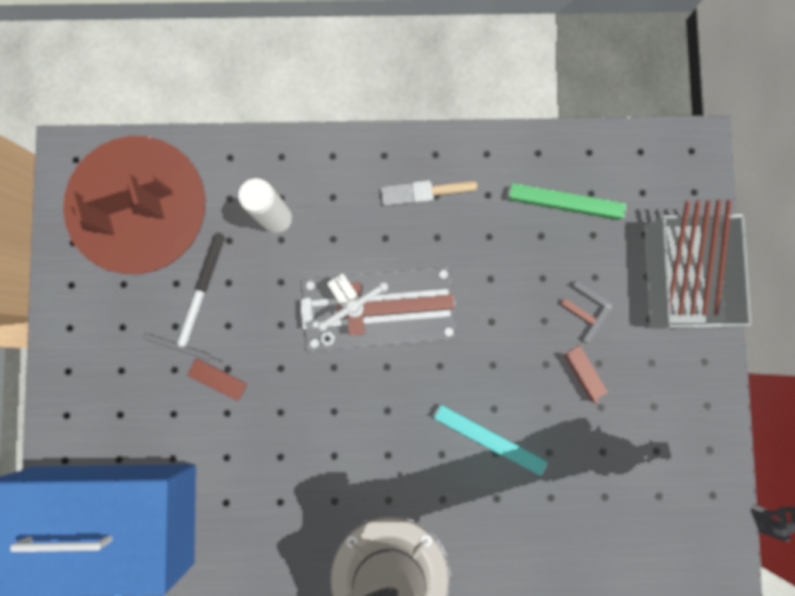

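View pics/side0.png

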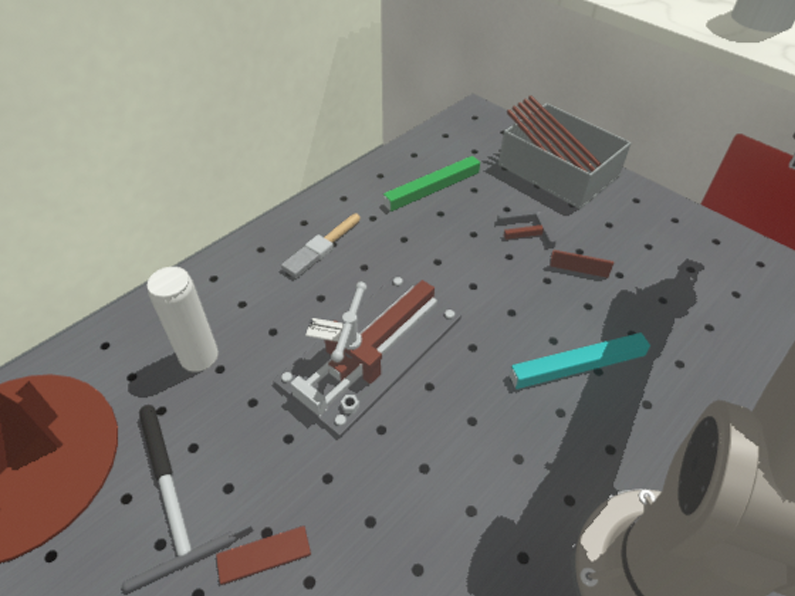

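The brick-red tube lies in the fixture (top picture about 362–453, 303; side about 335–432, 285–370). The stop is at its left (top 307, 313). The look-alikes are the green bar (top 567, 200) and the turquoise one (490, 440), and only the red one lies in the channel under the bridge. An enlarged crop will confirm it.

Run:
```python
from h import *
import pickle
a=cam("top"); b=cam("side"); pickle.dump((a,b),open("c0.pkl","wb"))
A=cv2.resize(a[0][180:255,205:330],None,fx=6,fy=6,interpolation=cv2.INTER_CUBIC)
B=cv2.resize(b[0][190:310,190:330],None,fx=5,fy=5,interpolation=cv2.INTER_CUBIC)
cv2.imwrite("pics/ca.png",A[:,:,::-1]);cv2.imwrite("pics/cb.png",B[:,:,::-1])
```

```text
(no output)
```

View pics/ca.png

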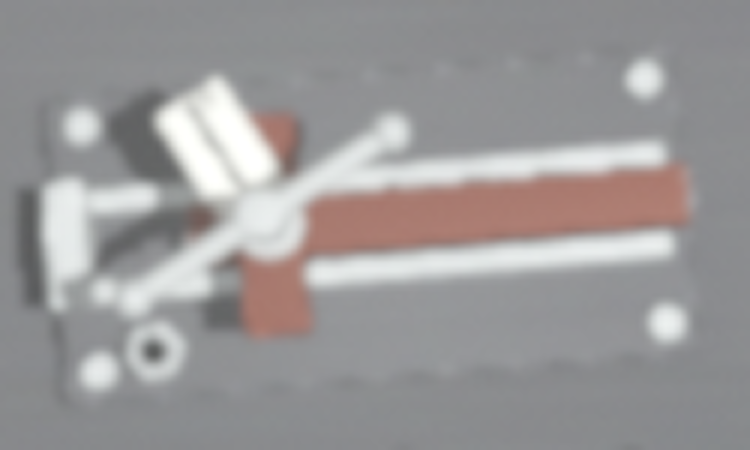

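View pics/cb.png

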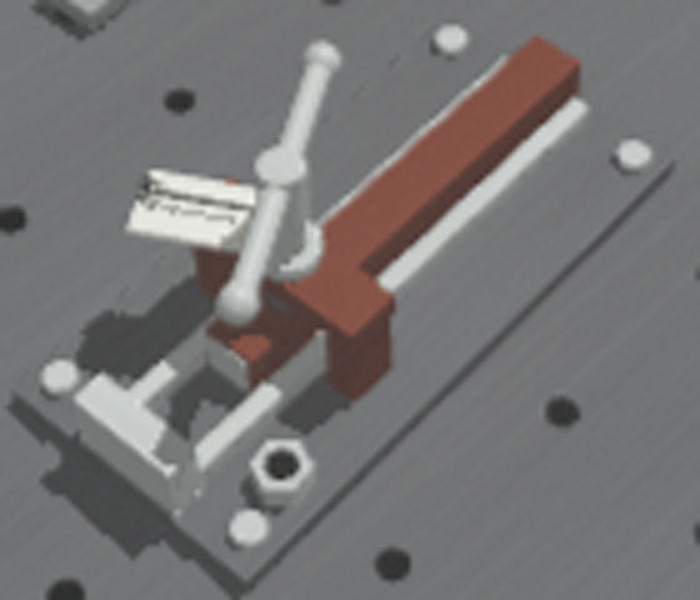

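The crops confirm it. The red tube runs under the bridge; its tail is at the top-crop right end (688, 195) and its head sits short of the stop. The handle balls are at top crop (393, 133) and (133, 300), and the plate points up-left, so ball (393, 133) is end b.

```bash
cat > m.py <<'E'
from h import *
import pickle
a,b=pickle.load(open("c0.pkl","rb"))
ta=lambda u,v:(205+(u+.5)/6-.5,180+(v+.5)/6-.5)
sb=lambda u,v:(190+(u+.5)/5-.5,190+(v+.5)/5-.5)
E
python3 - <<'E'
from m import *
P={}
for n,t,s in [("ballb",(393,133),(322,57)),("balla",(133,300),(240,303)),("hubtop",(268,213),(280,163)),
 ("tail_top+",(687,167),(540,38)),("tail_top-",(690,222),(580,65)),
 ("bolt1",(645,77),(451,39)),("bolt2",(667,322),(633,153)),("bolt3",(98,370),(248,527)),("bolt4",(82,126),(62,377)),("nut",(155,352),(283,464))]:
    P[n],e=tri(a,ta(*t),b,sb(*s)); print(n,(P[n]*1000).round(1),round(e*1000,1))
d=P["balla"]-P["ballb"]; print("bar len",np.linalg.norm(d),"mid",(P["balla"]+P["ballb"])/2,"yaw a",np.degrees(np.arctan2(d[1],d[0])))
for p,q in(("bolt1","bolt4"),("bolt2","bolt3")):
    d=P[q]-P[p]; print("fix yaw",np.degrees(np.arctan2(d[1],d[0])),np.linalg.norm(d))
# rail line fits & tube edges in top, on planes
for n,z,pts in [("tube top edge far",.042,[(340,187),(687,167)]),("tube near",.042,[(340,245),(690,222)]),("rail near outer",.024,[(310,285),(672,255)]),("rail far outer",.024,[(90,188),(660,143)])]:
    w=[onz(a,*ta(*p),z) for p in pts]; d=w[0]-w[1]; print(n,np.round(w,4)[:,:2].tolist(),np.degrees(np.arctan2(d[1],d[0])))
E
```

```text
ballb [573.7  -0.7 125.3] 1.0
balla [500.6 115.5 123.4] 0.3
hubtop [539.   55.7 128.7] 2.5
tail_top+ [ 564.5 -140.3   36.9] 0.2
tail_top- [ 537.9 -141.2   36.5] 0.1
bolt1 [ 611.5 -123.1   13.4] 0.3
bolt2 [ 490.9 -130.7   15.6] 0.2
bolt3 [471.9 146.4  14.9] 0.4
bolt4 [591.5 154.   13.1] 0.7
nut [480.  117.6  23.8] 0.3
bar len 0.13726397873349075 mid [0.53713585 0.05740551 0.12434119] yaw a 122.17505819352259
fix yaw 94.12083541002352 0.27775129498841694
fix yaw 93.92419118129052 0.2777121725694659
tube top edge far [[0.557, 0.0266], [0.564, -0.1399]] 92.38926575220255
tube near [[0.5292, 0.0269], [0.5375, -0.1406]] 92.8411949135991
rail near outer [[0.5112, 0.0425], [0.523, -0.1332]] 93.81288041389203
rail far outer [[0.5601, 0.1488], [0.5777, -0.1287]] 93.61442755940855
```

Emit:
{"name": "jog_arm", "arguments": {
  "rows": [
    {"fingers": 0,"az": 6.5},
    {"fingers": 0,"az": 6.5},
    {"fingers": 0,"x": 27,"y": -30},
    {"fingers": 0,"x": 28,"y": -31},
    {"fingers": 0,"x": 28,"y": -31},
    {"fingers": 0,"x": 28,"y": -31},
    {"fingers": 0,"x": 28,"y": -31},
    {"fingers": 0,"x": 28,"y": -31}
  ],
  "force": 60
}}

```text
invalid input
```

Emit:
{"name": "jog_arm", "arguments": {
  "rows": [
    {"x": 28,"y": -31},
    {"x": 28,"y": -31},
    {"x": 28,"y": -31},
    {"x": 28,"y": -31},
    {"x": 28,"y": -31},
    {"x": 28,"y": -31},
    {"x": 26,"y": -30},
    {"x": 26,"y": -30}
  ]
}}

```text
invalid input
```

```bash
cat >> h.py <<'E'
AX=np.array([.538,.057]); YF=93.9
def st(yaw=YF):
    o=bot.get_obs(); p=o["eef_pos"]; w,x,y,z=o["tool_rot"]
    psi=np.degrees(2*np.arctan2(y,x)); c,s=np.cos(np.radians(yaw)),np.sin(np.radians(yaw)); d=p[:2]-AX
    print("t",round(o["t"],2),"p",p.round(4),"yaw",round(psi,1),"tilt",round(2*np.hypot(w,z)*57.3,2),"along",(np.array([d@[c,s],d@[-s,c]])*1000).round(1),"F",o["contact_force"].round(2),"M",o["torque"].round(3),"grip",round(o["gripper_width"],3))
    return o,p,psi
E
python3 -c "
from h import *
st()"
```

```text
t 0.2 p [ 0.1967 -0.6453  0.2307] yaw 16.9 tilt 0.06 along [-677.5  388.3] F [ 0.2  -0.1   0.25] M [-0.056 -0.021 -0.04 ] grip 1.0
```

Emit:
{"name": "jog_arm", "arguments": {
  "rows": [
    {"fingers": 0,"x": 0,"y": 0,"z": 0,"ax": 0,"ay": 0,"az": 6.5},
    {"fingers": 0,"x": 0,"y": 0,"z": 0,"ax": 0,"ay": 0,"az": 6.5},
    {"fingers": 0,"x": 27,"y": -30,"z": 0,"ax": 0,"ay": 0,"az": 0},
    {"fingers": 0,"x": 28,"y": -31,"z": 0,"ax": 0,"ay": 0,"az": 0},
    {"fingers": 0,"x": 28,"y": -31,"z": 0,"ax": 0,"ay": 0,"az": 0},
    {"fingers": 0,"x": 28,"y": -31,"z": 0,"ax": 0,"ay": 0,"az": 0},
    {"fingers": 0,"x": 28,"y": -31,"z": 0,"ax": 0,"ay": 0,"az": 0},
    {"fingers": 0,"x": 28,"y": -31,"z": 0,"ax": 0,"ay": 0,"az": 0}
  ],
  "force": 60
}}

```text
t: 1.0
eef_pos: [0.3514, -0.4481, 0.2313]
tool_rot: [0.0, 0.999, 0.034, -0.0]
contact_force: [0.8, 0.1, -0.3]
gripper_width: 0.003
grasp_force: 0.0
```

Emit:
{"name": "jog_arm", "arguments": {
  "rows": [
    {"fingers": 0,"x": 28,"y": -31,"z": 0,"ax": 0,"ay": 0,"az": 0},
    {"fingers": 0,"x": 28,"y": -31,"z": 0,"ax": 0,"ay": 0,"az": 0},
    {"fingers": 0,"x": 28,"y": -31,"z": 0,"ax": 0,"ay": 0,"az": 0},
    {"fingers": 0,"x": 28,"y": -31,"z": 0,"ax": 0,"ay": 0,"az": 0},
    {"fingers": 0,"x": 28,"y": -31,"z": 0,"ax": 0,"ay": 0,"az": 0},
    {"fingers": 0,"x": 28,"y": -31,"z": 0,"ax": 0,"ay": 0,"az": 0},
    {"fingers": 0,"x": 26,"y": -30,"z": 0,"ax": 0,"ay": 0,"az": 0},
    {"fingers": 0,"x": 20,"y": -25,"z": 0,"ax": 0,"ay": 0,"az": 0}
  ],
  "force": 60
}}

```text
t: 1.8
eef_pos: [0.5489, -0.192, 0.2313]
tool_rot: [-0.0, 0.999, 0.035, 0.0]
contact_force: [-0.7, -0.9, 0.5]
gripper_width: 0.001
grasp_force: 0.0
```

```bash
python3 -c "
from h import *
st()"
```

```text
t 1.8 p [ 0.5489 -0.192   0.2313] yaw 4.1 tilt 0.04 along [-249.1    6.1] F [-0.7  -0.86  0.49] M [-0.016  0.014 -0.02 ] grip 0.001
```

Emit:
{"name": "jog_arm", "arguments": {
  "rows": [
    {"fingers": 0,"x": 3,"y": 0,"z": 40,"ax": 0,"ay": 0,"az": 0},
    {"fingers": 0,"x": 2,"y": 0,"z": 40,"ax": 0,"ay": 0,"az": 0},
    {"fingers": 0,"x": 0,"y": 0,"z": 40,"ax": 0,"ay": 0,"az": 0},
    {"fingers": 0,"x": 0,"y": 0,"z": 35,"ax": 0,"ay": 0,"az": 0},
    {"fingers": 0,"x": 0,"y": 0,"z": 25,"ax": 0,"ay": 0,"az": 0},
    {"fingers": 0,"x": 0,"y": 0,"z": 18,"ax": 0,"ay": 0,"az": 0},
    {"fingers": 0,"x": 0,"y": 0,"z": 0,"ax": 0,"ay": 0,"az": 0},
    {"fingers": 0,"x": 0,"y": 0,"z": 0,"ax": 0,"ay": 0,"az": 0}
  ],
  "force": 60
}}

```text
t: 2.6
eef_pos: [0.5526, -0.1942, 0.0335]
tool_rot: [-0.0, 0.999, 0.034, -0.0]
contact_force: [0.6, -0.6, -0.3]
gripper_width: 0.0
grasp_force: 0.0
```

```bash
python3 -c "
from h import *
st()"
```

```text
t 2.6 p [ 0.5526 -0.1942  0.0335] yaw 3.9 tilt 0.02 along [-251.6    2.5] F [ 0.58 -0.62 -0.27] M [0.009 0.024 0.012] grip 0.0
```

Emit:
{"name": "jog_arm", "arguments": {
  "rows": [
    {"fingers": 0,"x": 2,"y": -8,"z": 1,"ax": 0,"ay": 0,"az": 0},
    {"fingers": 0,"x": 0,"y": -8,"z": 0,"ax": 0,"ay": 0,"az": 0},
    {"fingers": 0,"x": 0,"y": -6,"z": 0,"ax": 0,"ay": 0,"az": 0},
    {"fingers": 0,"x": 0,"y": -4,"z": 0,"ax": 0,"ay": 0,"az": 0},
    {"fingers": 0,"x": 0,"y": -4,"z": 0,"ax": 0,"ay": 0,"az": 0},
    {"fingers": 0,"x": 0,"y": -4,"z": 0,"ax": 0,"ay": 0,"az": 0},
    {"fingers": 0,"x": 0,"y": -4,"z": 0,"ax": 0,"ay": 0,"az": 0},
    {"fingers": 0,"x": 0,"y": -4,"z": 0,"ax": 0,"ay": 0,"az": 0}
  ],
  "force": 60
}}

```text
t: 3.4
eef_pos: [0.5516, -0.1519, 0.0323]
tool_rot: [0.0, 0.999, 0.034, 0.0]
contact_force: [0.6, -0.5, 0.2]
gripper_width: 0.001
grasp_force: 0.0
```

Emit:
{"name": "jog_arm", "arguments": {
  "rows": [
    {"fingers": 0,"x": 0,"y": -4,"z": 0,"ax": 0,"ay": 0,"az": 0},
    {"fingers": 0,"x": 0,"y": -4,"z": 0,"ax": 0,"ay": 0,"az": 0},
    {"fingers": 0,"x": 0,"y": -4,"z": 0,"ax": 0,"ay": 0,"az": 0},
    {"fingers": 0,"x": 0,"y": -4,"z": 0,"ax": 0,"ay": 0,"az": 0},
    {"fingers": 0,"x": 0,"y": -4,"z": 0,"ax": 0,"ay": 0,"az": 0},
    {"fingers": 0,"x": 0,"y": -4,"z": 0,"ax": 0,"ay": 0,"az": 0},
    {"fingers": 0,"x": 0,"y": -4,"z": 0,"ax": 0,"ay": 0,"az": 0},
    {"fingers": 0,"x": 0,"y": -4,"z": 0,"ax": 0,"ay": 0,"az": 0}
  ],
  "force": 60
}}

```text
t: 4.2
eef_pos: [0.5494, -0.1198, 0.0323]
tool_rot: [0.0, 0.999, 0.034, -0.0]
contact_force: [0.2, -4.3, -0.5]
gripper_width: -0.006
grasp_force: 1.4
```

```bash
python3 -c "
from h import *
st()"
```

```text
t 4.2 p [ 0.5494 -0.1198  0.0323] yaw 4.0 tilt 0.0 along [-177.2    0.7] F [ 0.17 -4.29 -0.51] M [-0.741 -0.128 -0.011] grip -0.006
```

Emit:
{"name": "jog_arm", "arguments": {
  "rows": [
    {"fingers": 0,"x": 0,"y": -2,"z": 0,"ax": 0,"ay": 0,"az": 0},
    {"fingers": 0,"x": 0,"y": -2,"z": 0,"ax": 0,"ay": 0,"az": 0},
    {"fingers": 0,"x": 0,"y": -2,"z": 0,"ax": 0,"ay": 0,"az": 0},
    {"fingers": 0,"x": 0,"y": -1,"z": 0,"ax": 0,"ay": 0,"az": 0},
    {"fingers": 0,"x": 0,"y": -1,"z": 0,"ax": 0,"ay": 0,"az": 0},
    {"fingers": 0,"x": 0,"y": -1,"z": 0,"ax": 0,"ay": 0,"az": 0},
    {"fingers": 0,"x": 0,"y": -1,"z": 0,"ax": 0,"ay": 0,"az": 0},
    {"fingers": 0,"x": 0,"y": -1,"z": 0,"ax": 0,"ay": 0,"az": 0}
  ],
  "force": 60
}}

```text
t: 5.0
eef_pos: [0.5487, -0.1092, 0.0323]
tool_rot: [0.0, 0.999, 0.034, -0.0]
contact_force: [0.6, -2.5, -0.8]
gripper_width: -0.002
grasp_force: 1.4
```

```bash
python3 -c "
from h import *
st()"
```

```text
t 5.0 p [ 0.5487 -0.1092  0.0323] yaw 3.9 tilt 0.0 along [-166.5    0.7] F [ 0.57 -2.49 -0.77] M [-0.688 -0.047  0.033] grip -0.002
```

Emit:
{"name": "jog_arm", "arguments": {
  "rows": [
    {"fingers": 0,"x": 0,"y": -1,"z": 0,"ax": 0,"ay": 0,"az": 0},
    {"fingers": 0,"x": 0,"y": -1,"z": 0,"ax": 0,"ay": 0,"az": 0},
    {"fingers": 0,"x": 0,"y": -1,"z": 0,"ax": 0,"ay": 0,"az": 0},
    {"fingers": 0,"x": 0,"y": -1,"z": 0,"ax": 0,"ay": 0,"az": 0},
    {"fingers": 0,"x": 0,"y": -1,"z": 0,"ax": 0,"ay": 0,"az": 0},
    {"fingers": 0,"x": 0,"y": -1,"z": 0,"ax": 0,"ay": 0,"az": 0},
    {"fingers": 0,"x": 0,"y": -1,"z": 0,"ax": 0,"ay": 0,"az": 0},
    {"fingers": 0,"x": 0,"y": -1,"z": 0,"ax": 0,"ay": 0,"az": 0}
  ],
  "force": 60
}}

```text
t: 5.8
eef_pos: [0.5481, -0.1019, 0.0323]
tool_rot: [0.0, 0.999, 0.034, 0.0]
contact_force: [1.4, -7.2, -1.3]
gripper_width: -0.003
grasp_force: 2.8
```

Run:
```python
from h import *
st()
b=cam("side"); save("pics/s1.png",b[0],180,170,170,140,4)
```

```text
t 5.8 p [ 0.5481 -0.1019  0.0323] yaw 3.9 tilt 0.05 along [-159.2    0.7] F [ 1.45 -7.16 -1.27] M [-1.487e+00 -1.640e-01 -1.000e-03] grip -0.003
```

View pics/s1.png

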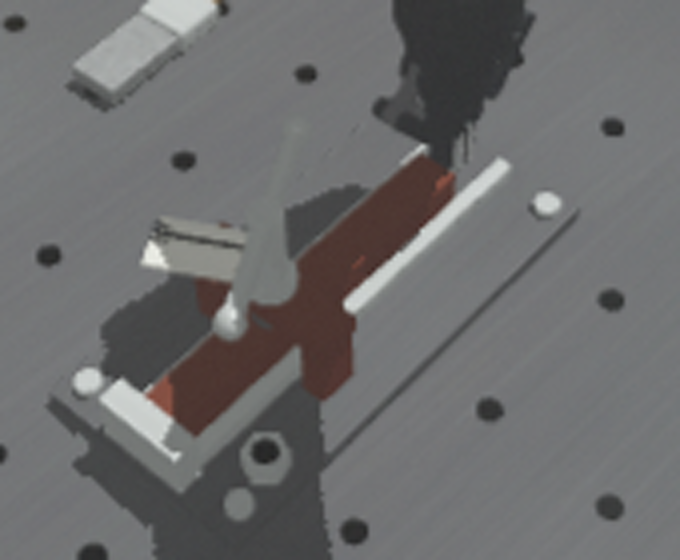

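The tube head now reaches the stop (crop about 165, 420) and the force is rising. I'll press a little more to be sure it is home.

Emit:
{"name": "jog_arm", "arguments": {
  "rows": [
    {"fingers": 0,"x": 0,"y": -1,"z": 0,"ax": 0,"ay": 0,"az": 0},
    {"fingers": 0,"x": 0,"y": -1,"z": 0,"ax": 0,"ay": 0,"az": 0},
    {"fingers": 0,"x": 0,"y": 0,"z": 0,"ax": 0,"ay": 0,"az": 0},
    {"fingers": 0,"x": 0,"y": 0,"z": 0,"ax": 0,"ay": 0,"az": 0},
    {"fingers": 0,"x": 0,"y": 0,"z": 0,"ax": 0,"ay": 0,"az": 0},
    {"fingers": 0,"x": 0,"y": 0,"z": 0,"ax": 0,"ay": 0,"az": 0},
    {"fingers": 0,"x": 0,"y": 0,"z": 0,"ax": 0,"ay": 0,"az": 0},
    {"fingers": 0,"x": 0,"y": 0,"z": 0,"ax": 0,"ay": 0,"az": 0}
  ],
  "force": 60
}}

```text
t: 6.65
eef_pos: [0.5481, -0.1017, 0.0323]
tool_rot: [0.001, 0.999, 0.033, 0.0]
contact_force: [1.5, -10.0, -1.7]
gripper_width: -0.002
grasp_force: 3.8
```

Run:
```python
from h import *
st()
```

```text
t 6.65 p [ 0.5481 -0.1017  0.0323] yaw 3.8 tilt 0.14 along [-159.1    0.7] F [ 1.52 -9.96 -1.72] M [-1.971 -0.228  0.044] grip -0.002
```

Emit:
{"name": "jog_arm", "arguments": {
  "rows": [
    {"fingers": 0,"x": 0,"y": -1,"z": 0,"ax": 0,"ay": 0,"az": 0},
    {"fingers": 0,"x": 0,"y": -1,"z": 0,"ax": 0,"ay": 0,"az": 0},
    {"fingers": 0,"x": 0,"y": -1,"z": 0,"ax": 0,"ay": 0,"az": 0},
    {"fingers": 0,"x": 0,"y": -1,"z": 0,"ax": 0,"ay": 0,"az": 0},
    {"fingers": 0,"x": 0,"y": 0,"z": 0,"ax": 0,"ay": 0,"az": 0},
    {"fingers": 0,"x": 0,"y": 0,"z": 0,"ax": 0,"ay": 0,"az": 0},
    {"fingers": 0,"x": 0,"y": 0,"z": 0,"ax": 0,"ay": 0,"az": 0},
    {"fingers": 0,"x": 0,"y": 0,"z": 0,"ax": 0,"ay": 0,"az": 0}
  ],
  "force": 60
}}

```text
t: 7.45
eef_pos: [0.5479, -0.1014, 0.0325]
tool_rot: [0.003, 0.999, 0.032, 0.0]
contact_force: [2.4, -16.9, -3.9]
gripper_width: 0.0
grasp_force: 7.5
```

Run:
```python
from h import *
st()
```

```text
t 7.45 p [ 0.5479 -0.1014  0.0325] yaw 3.7 tilt 0.35 along [-158.7    0.9] F [  2.42 -16.87  -3.95] M [-3.724 -0.387  0.019] grip 0.0
```

Emit:
{"name": "jog_arm", "arguments": {
  "rows": [
    {"fingers": 0,"x": 0,"y": 6,"z": 0,"ax": 0,"ay": 0,"az": 0},
    {"fingers": 0,"x": 0,"y": 10,"z": 0,"ax": 0,"ay": 0,"az": 0},
    {"fingers": 0,"x": 0,"y": 14,"z": 0,"ax": 0,"ay": 0,"az": 0},
    {"fingers": 0,"x": 0,"y": 0,"z": -30,"ax": 0,"ay": 0,"az": 0},
    {"fingers": 0,"x": 0,"y": 0,"z": -40,"ax": 0,"ay": 0,"az": 0},
    {"fingers": 0,"x": 0,"y": 0,"z": -40,"ax": 0,"ay": 0,"az": 0},
    {"fingers": 0,"x": 0,"y": 0,"z": -40,"ax": 0,"ay": 0,"az": 0},
    {"fingers": 0,"x": 0,"y": 0,"z": -20,"ax": 0,"ay": 0,"az": 0}
  ],
  "force": 60
}}

```text
t: 8.25
eef_pos: [0.5514, -0.1254, 0.2062]
tool_rot: [0.0, 0.999, 0.035, 0.003]
contact_force: [1.4, 0.2, -0.5]
gripper_width: 0.0
grasp_force: 0.0
```

Run:
```python
from h import *
import pickle
o,p,psi=st()
c=(cam("top"),cam("side")); pickle.dump(c,open("c1.pkl","wb")); save("pics/s2.png",c[1][0],180,170,170,140,4)
c,s=np.cos(np.radians(psi)),np.sin(np.radians(psi)); d=np.array([.5837,.035])-p[:2]; print(d@[c,s],d@[s,-c])
```

```text
t 8.25 p [ 0.5514 -0.1254  0.2062] yaw 4.0 tilt 0.29 along [-182.9   -0.9] F [ 1.41  0.24 -0.53] M [ 0.029 -0.057  0.013] grip 0.0
0.04334919076531937 -0.15774224602572348
```

View pics/s2.png

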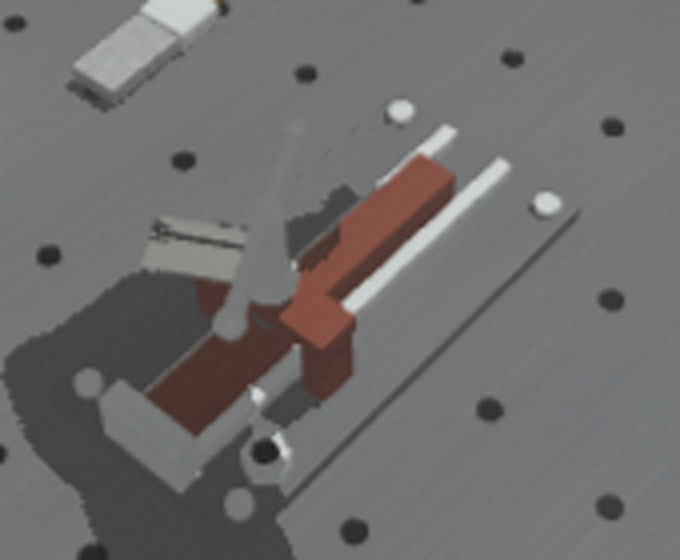

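The tube end touches the stop block (crop about 170, 405), with no gap, and the tail is clear at (435, 170). Next is bar end b.

Emit:
{"name": "jog_arm", "arguments": {
  "rows": [
    {"fingers": 0,"x": 11,"y": -40,"z": 0,"ax": 0,"ay": 0,"az": 0},
    {"fingers": 0,"x": 11,"y": -40,"z": 0,"ax": 0,"ay": 0,"az": 0},
    {"fingers": 0,"x": 11,"y": -39,"z": 0,"ax": 0,"ay": 0,"az": 0},
    {"fingers": 0,"x": 10,"y": -39,"z": 0,"ax": 0,"ay": 0,"az": 0},
    {"fingers": 0,"x": 0,"y": 0,"z": 0,"ax": 0,"ay": 0,"az": -7},
    {"fingers": 0,"x": 0,"y": 0,"z": 0,"ax": 0,"ay": 0,"az": -7},
    {"fingers": 0,"x": 0,"y": 0,"z": 0,"ax": 0,"ay": 0,"az": -7},
    {"fingers": 0,"x": 0,"y": 0,"z": 0,"ax": 0,"ay": 0,"az": -7}
  ],
  "force": 60
}}

```text
t: 9.15
eef_pos: [0.5811, 0.0355, 0.2009]
tool_rot: [-0.0, 0.961, 0.278, -0.001]
contact_force: [0.5, 0.4, -0.2]
gripper_width: -0.001
grasp_force: 0.0
```

```bash
cat >> h.py <<'E'
def tq(yaw=32.2):
    o,p,psi=st(yaw); d=p[:2]-AX; F=o["contact_force"]; print("Tscrew from F",round(d[0]*F[1]-d[1]*F[0],3),"+Mz",round(d[0]*F[1]-d[1]*F[0]+o["torque"][2],3), "q7",o["q"][6].round(2))
E
python3 - <<'E'
from h import *
tq()
E
```

```text
t 9.15 p [0.5811 0.0355 0.2009] yaw 32.3 tilt 0.13 along [ 25.  -41.2] F [ 0.48  0.38 -0.16] M [ 0.024 -0.021  0.018] grip -0.001
Tscrew from F 0.027 +Mz 0.045 q7 -1.3
```

Emit:
{"name": "jog_arm", "arguments": {
  "rows": [
    {"fingers": 0,"x": 2,"y": 2,"z": 25,"ax": 0,"ay": 0,"az": 0},
    {"fingers": 0,"x": 0,"y": 0,"z": 20,"ax": 0,"ay": 0,"az": 0},
    {"fingers": 0,"x": 0,"y": 0,"z": 15,"ax": 0,"ay": 0,"az": 0},
    {"fingers": 0,"x": 0,"y": 0,"z": 10,"ax": 0,"ay": 0,"az": 0},
    {"fingers": 0,"x": 0,"y": 0,"z": 8,"ax": 0,"ay": 0,"az": 0},
    {"fingers": 0,"x": 0,"y": 0,"z": 6,"ax": 0,"ay": 0,"az": 0},
    {"fingers": 0,"x": 0,"y": 0,"z": 3,"ax": 0,"ay": 0,"az": 0},
    {"fingers": 0,"x": 0,"y": 0,"z": 0,"ax": 0,"ay": 0,"az": 0}
  ],
  "force": 60
}}

```text
t: 9.95
eef_pos: [0.5846, 0.0348, 0.1153]
tool_rot: [0.0, 0.961, 0.275, 0.0]
contact_force: [-0.3, 0.5, 0.0]
gripper_width: 0.003
grasp_force: 0.0
```

Run:
```python
from h import *
tq()
```

```text
t 9.95 p [0.5846 0.0348 0.1153] yaw 32.0 tilt 0.0 along [ 27.6 -43.6] F [-0.31  0.47  0.01] M [-0.032  0.035 -0.037] grip 0.003
Tscrew from F 0.015 +Mz -0.022 q7 -1.34
```

Emit:
{"name": "jog_arm", "arguments": {
  "rows": [
    {"fingers": 0,"x": -2,"y": 0,"z": 2,"ax": 0,"ay": 0,"az": 0},
    {"fingers": 0,"x": -2,"y": 0,"z": 0,"ax": 0,"ay": 0,"az": 0},
    {"fingers": 0,"x": -2,"y": 0,"z": 0,"ax": 0,"ay": 0,"az": 0},
    {"fingers": 0,"x": -1,"y": 0,"z": 0,"ax": 0,"ay": 0,"az": 0},
    {"fingers": 0,"x": -1,"y": 0,"z": 0,"ax": 0,"ay": 0,"az": 0},
    {"fingers": 0,"x": -1,"y": 0,"z": 0,"ax": 0,"ay": 0,"az": 0},
    {"fingers": 0,"x": -1,"y": 0,"z": 0,"ax": 0,"ay": 0,"az": 0},
    {"fingers": 0,"x": -1,"y": 0,"z": 0,"ax": 0,"ay": 0,"az": 0}
  ],
  "force": 60
}}

```text
t: 10.75
eef_pos: [0.5756, 0.0291, 0.1134]
tool_rot: [-0.0, 0.961, 0.275, 0.001]
contact_force: [1.6, 0.8, -0.3]
gripper_width: 0.001
grasp_force: 1.0
```

Run:
```python
from h import *
tq()
```

```text
t 10.75 p [0.5756 0.0291 0.1134] yaw 32.0 tilt 0.06 along [ 17.  -43.6] F [ 1.55  0.78 -0.28] M [ 0.179 -0.38   0.031] grip 0.001
Tscrew from F 0.073 +Mz 0.104 q7 -1.34
```

Emit:
{"name": "jog_arm", "arguments": {
  "rows": [
    {"fingers": 0,"x": -1.35,"y": 0.5,"z": 0,"ax": 0,"ay": 0,"az": 1.75},
    {"fingers": 0,"x": -1.35,"y": 0.5,"z": 0,"ax": 0,"ay": 0,"az": 1.75},
    {"fingers": 0,"x": -1.35,"y": 0.5,"z": 0,"ax": 0,"ay": 0,"az": 1.75},
    {"fingers": 0,"x": -1.35,"y": 0.5,"z": 0,"ax": 0,"ay": 0,"az": 1.75},
    {"fingers": 0,"x": -1.35,"y": 0.5,"z": 0,"ax": 0,"ay": 0,"az": 1.75},
    {"fingers": 0,"x": -1.35,"y": 0.5,"z": 0,"ax": 0,"ay": 0,"az": 1.75},
    {"fingers": 0,"x": -1.35,"y": 0.5,"z": 0,"ax": 0,"ay": 0,"az": 1.75},
    {"fingers": 0,"x": -1.35,"y": 0.5,"z": 0,"ax": 0,"ay": 0,"az": 1.75}
  ],
  "force": 60
}}

```text
t: 11.55
eef_pos: [0.5683, 0.0213, 0.1136]
tool_rot: [-0.0, 0.988, 0.155, 0.001]
contact_force: [4.4, 1.7, -2.5]
gripper_width: 0.002
grasp_force: 2.5
```

Run:
```python
from h import *
tq(); tq(18.2)
```

```text
t 11.55 p [0.5683 0.0213 0.1136] yaw 17.8 tilt 0.14 along [  6.6 -46.3] F [ 4.38  1.73 -2.53] M [ 0.486 -1.025  0.012] grip 0.002
Tscrew from F 0.209 +Mz 0.221 q7 -1.54
t 11.55 p [0.5683 0.0213 0.1136] yaw 17.8 tilt 0.14 along [ 17.6 -43.4] F [ 4.38  1.73 -2.53] M [ 0.486 -1.025  0.012] grip 0.002
Tscrew from F 0.209 +Mz 0.221 q7 -1.54
```

Emit:
{"name": "jog_arm", "arguments": {
  "rows": [
    {"fingers": 0,"x": -0.46,"y": 0.18,"z": 0,"ax": 0,"ay": 0,"az": 0.6},
    {"fingers": 0,"x": -0.46,"y": 0.18,"z": 0,"ax": 0,"ay": 0,"az": 0.6},
    {"fingers": 0,"x": -0.46,"y": 0.18,"z": 0,"ax": 0,"ay": 0,"az": 0.6},
    {"fingers": 0,"x": -0.46,"y": 0.18,"z": 0,"ax": 0,"ay": 0,"az": 0.6},
    {"fingers": 0,"x": -0.46,"y": 0.18,"z": 0,"ax": 0,"ay": 0,"az": 0.6},
    {"fingers": 0,"x": -0.46,"y": 0.18,"z": 0,"ax": 0,"ay": 0,"az": 0.6},
    {"fingers": 0,"x": -0.46,"y": 0.18,"z": 0,"ax": 0,"ay": 0,"az": 0.6},
    {"fingers": 0,"x": -0.46,"y": 0.18,"z": 0,"ax": 0,"ay": 0,"az": 0.6}
  ],
  "force": 60
}}

```text
t: 12.35
eef_pos: [0.5648, 0.0187, 0.1135]
tool_rot: [-0.0, 0.993, 0.114, 0.001]
contact_force: [4.6, 2.0, -2.6]
gripper_width: -0.002
grasp_force: 2.4
```

Run:
```python
from h import *
tq(13.4)
```

```text
t 12.35 p [0.5648 0.0187 0.1135] yaw 13.1 tilt 0.09 along [ 17.2 -43.5] F [ 4.58  2.04 -2.57] M [ 0.526 -0.953  0.019] grip -0.002
Tscrew from F 0.23 +Mz 0.25 q7 -1.61
```

Still slack (0.25 N m drag). Continuing in 4.8° steps.

Emit:
{"name": "jog_arm", "arguments": {
  "rows": [
    {"fingers": 0,"x": -0.46,"y": 0.18,"z": 0,"ax": 0,"ay": 0,"az": 0.6},
    {"fingers": 0,"x": -0.46,"y": 0.18,"z": 0,"ax": 0,"ay": 0,"az": 0.6},
    {"fingers": 0,"x": -0.46,"y": 0.18,"z": 0,"ax": 0,"ay": 0,"az": 0.6},
    {"fingers": 0,"x": -0.46,"y": 0.18,"z": 0,"ax": 0,"ay": 0,"az": 0.6},
    {"fingers": 0,"x": -0.46,"y": 0.18,"z": 0,"ax": 0,"ay": 0,"az": 0.6},
    {"fingers": 0,"x": -0.46,"y": 0.18,"z": 0,"ax": 0,"ay": 0,"az": 0.6},
    {"fingers": 0,"x": -0.46,"y": 0.18,"z": 0,"ax": 0,"ay": 0,"az": 0.6},
    {"fingers": 0,"x": -0.46,"y": 0.18,"z": 0,"ax": 0,"ay": 0,"az": 0.6}
  ],
  "force": 60
}}

```text
t: 13.15
eef_pos: [0.5615, 0.0165, 0.1135]
tool_rot: [-0.0, 0.997, 0.072, 0.001]
contact_force: [4.4, 2.2, -2.6]
gripper_width: 0.001
grasp_force: 2.4
```

Run:
```python
from h import *
tq(8.6)
```

```text
t 13.15 p [0.5615 0.0165 0.1135] yaw 8.3 tilt 0.09 along [ 17.2 -43.5] F [ 4.44  2.15 -2.6 ] M [ 0.502 -0.96   0.017] grip 0.001
Tscrew from F 0.23 +Mz 0.248 q7 -1.68
```

Emit:
{"name": "jog_arm", "arguments": {
  "rows": [
    {"fingers": 0,"x": -0.46,"y": 0.18,"z": 0,"ax": 0,"ay": 0,"az": 0.6},
    {"fingers": 0,"x": -0.46,"y": 0.18,"z": 0,"ax": 0,"ay": 0,"az": 0.6},
    {"fingers": 0,"x": -0.46,"y": 0.18,"z": 0,"ax": 0,"ay": 0,"az": 0.6},
    {"fingers": 0,"x": -0.46,"y": 0.18,"z": 0,"ax": 0,"ay": 0,"az": 0.6},
    {"fingers": 0,"x": -0.46,"y": 0.18,"z": 0,"ax": 0,"ay": 0,"az": 0.6},
    {"fingers": 0,"x": -0.46,"y": 0.18,"z": 0,"ax": 0,"ay": 0,"az": 0.6},
    {"fingers": 0,"x": -0.46,"y": 0.18,"z": 0,"ax": 0,"ay": 0,"az": 0.6},
    {"fingers": 0,"x": -0.46,"y": 0.18,"z": 0,"ax": 0,"ay": 0,"az": 0.6}
  ],
  "force": 60
}}

```text
t: 13.95
eef_pos: [0.558, 0.0146, 0.1135]
tool_rot: [-0.0, 1.0, 0.031, 0.001]
contact_force: [4.5, 3.1, -3.2]
gripper_width: 0.001
grasp_force: 2.4
```

Run:
```python
from h import *
tq(3.8)
```

```text
t 13.95 p [0.558  0.0146 0.1135] yaw 3.5 tilt 0.09 along [ 17.1 -43.6] F [ 4.54  3.06 -3.21] M [ 0.449 -1.009  0.009] grip 0.001
Tscrew from F 0.253 +Mz 0.262 q7 -1.75
```

Emit:
{"name": "jog_arm", "arguments": {
  "rows": [
    {"fingers": 0,"x": -0.46,"y": 0.18,"z": 0,"ax": 0,"ay": 0,"az": 0.6},
    {"fingers": 0,"x": -0.46,"y": 0.18,"z": 0,"ax": 0,"ay": 0,"az": 0.6},
    {"fingers": 0,"x": -0.46,"y": 0.18,"z": 0,"ax": 0,"ay": 0,"az": 0.6},
    {"fingers": 0,"x": -0.46,"y": 0.18,"z": 0,"ax": 0,"ay": 0,"az": 0.6},
    {"fingers": 0,"x": -0.46,"y": 0.18,"z": 0,"ax": 0,"ay": 0,"az": 0.6},
    {"fingers": 0,"x": -0.46,"y": 0.18,"z": 0,"ax": 0,"ay": 0,"az": 0.6},
    {"fingers": 0,"x": -0.46,"y": 0.18,"z": 0,"ax": 0,"ay": 0,"az": 0.6},
    {"fingers": 0,"x": -0.46,"y": 0.18,"z": 0,"ax": 0,"ay": 0,"az": 0.6}
  ],
  "force": 60
}}

```text
t: 14.75
eef_pos: [0.5555, 0.0132, 0.1137]
tool_rot: [-0.0, 1.0, -0.011, 0.002]
contact_force: [7.0, 1.2, -5.4]
gripper_width: -0.001
grasp_force: 4.1
```

Run:
```python
from h import *
tq(-1.0)
```

```text
t 14.75 p [0.5555 0.0132 0.1137] yaw -1.3 tilt 0.23 along [ 18.3 -43.4] F [ 6.96  1.16 -5.45] M [ 0.507 -1.785  0.013] grip -0.001
Tscrew from F 0.325 +Mz 0.338 q7 -1.82
```

It has bitten: torque is rising and the TCP has stalled. Now small straight pushes.

Emit:
{"name": "jog_arm", "arguments": {
  "rows": [
    {"fingers": 0,"x": -1,"y": 0,"z": 0,"ax": 0,"ay": 0,"az": 0},
    {"fingers": 0,"x": -1,"y": 0,"z": 0,"ax": 0,"ay": 0,"az": 0},
    {"fingers": 0,"x": -1,"y": 0,"z": 0,"ax": 0,"ay": 0,"az": 0},
    {"fingers": 0,"x": 0,"y": 0,"z": 0,"ax": 0,"ay": 0,"az": 0},
    {"fingers": 0,"x": 0,"y": 0,"z": 0,"ax": 0,"ay": 0,"az": 0},
    {"fingers": 0,"x": 0,"y": 0,"z": 0,"ax": 0,"ay": 0,"az": 0},
    {"fingers": 0,"x": 0,"y": 0,"z": 0,"ax": 0,"ay": 0,"az": 0},
    {"fingers": 0,"x": 0,"y": 0,"z": 0,"ax": 0,"ay": 0,"az": 0}
  ],
  "force": 60
}}

```text
t: 15.55
eef_pos: [0.554, 0.0132, 0.114]
tool_rot: [-0.0, 1.0, -0.011, 0.003]
contact_force: [10.9, 1.8, -7.9]
gripper_width: 0.0
grasp_force: 5.7
```

Run:
```python
from h import *
tq(-1.0)
```

```text
t 15.55 p [0.554  0.0132 0.114 ] yaw -1.3 tilt 0.39 along [ 16.7 -43.6] F [10.86  1.81 -7.92] M [ 0.382 -2.546  0.053] grip 0.0
Tscrew from F 0.505 +Mz 0.558 q7 -1.82
```

Emit:
{"name": "jog_arm", "arguments": {
  "rows": [
    {"fingers": 0,"x": -1,"y": 0,"z": 0,"ax": 0,"ay": 0,"az": 0},
    {"fingers": 0,"x": -1,"y": 0,"z": 0,"ax": 0,"ay": 0,"az": 0},
    {"fingers": 0,"x": 0,"y": 0,"z": 0,"ax": 0,"ay": 0,"az": 0},
    {"fingers": 0,"x": 0,"y": 0,"z": 0,"ax": 0,"ay": 0,"az": 0},
    {"fingers": 0,"x": 0,"y": 0,"z": 0,"ax": 0,"ay": 0,"az": 0},
    {"fingers": 0,"x": 0,"y": 0,"z": 0,"ax": 0,"ay": 0,"az": 0},
    {"fingers": 0,"x": 0,"y": 0,"z": 0,"ax": 0,"ay": 0,"az": 0},
    {"fingers": 0,"x": 0,"y": 0,"z": 0,"ax": 0,"ay": 0,"az": 0}
  ],
  "force": 60
}}

```text
t: 16.35
eef_pos: [0.5529, 0.0131, 0.1142]
tool_rot: [-0.001, 1.0, -0.011, 0.004]
contact_force: [14.6, 1.3, -8.5]
gripper_width: 0.001
grasp_force: 7.0
```

Run:
```python
from h import *
tq(-1.0); b=cam("side"); save("pics/s3.png",b[0],200,190,100,75,8)
```

```text
t 16.35 p [0.5529 0.0131 0.1142] yaw -1.3 tilt 0.5 along [ 15.7 -43.6] F [14.6   1.34 -8.51] M [ 0.288 -2.994  0.045] grip 0.001
Tscrew from F 0.661 +Mz 0.705 q7 -1.82
```

View pics/s3.png

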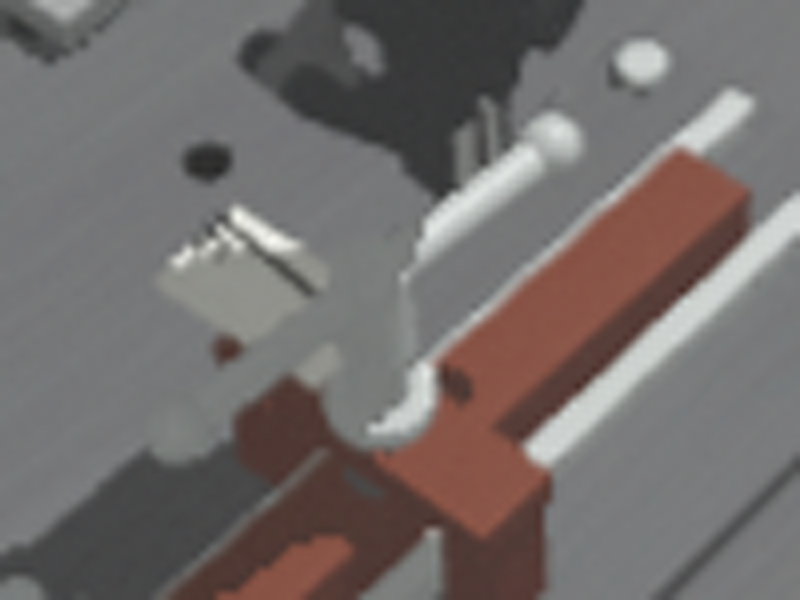

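The picture shows the black needle at (225, 220)–(310, 290), moved off the plate's middle towards clockwise, which fits about 0.7 N m. The fingertip presses the bar near end b. Holding now.

Emit:
{"name": "jog_arm", "arguments": {
  "rows": [
    {"fingers": 0,"x": 0,"y": 0,"z": 0,"ax": 0,"ay": 0,"az": 0},
    {"fingers": 0,"x": 0,"y": 0,"z": 0,"ax": 0,"ay": 0,"az": 0},
    {"fingers": 0,"x": 0,"y": 0,"z": 0,"ax": 0,"ay": 0,"az": 0},
    {"fingers": 0,"x": 0,"y": 0,"z": 0,"ax": 0,"ay": 0,"az": 0},
    {"fingers": 0,"x": 0,"y": 0,"z": 0,"ax": 0,"ay": 0,"az": 0},
    {"fingers": 0,"x": 0,"y": 0,"z": 0,"ax": 0,"ay": 0,"az": 0},
    {"fingers": 0,"x": 0,"y": 0,"z": 0,"ax": 0,"ay": 0,"az": 0},
    {"fingers": 0,"x": 0,"y": 0,"z": 0,"ax": 0,"ay": 0,"az": 0}
  ],
  "force": 60
}}

```text
t: 17.2
eef_pos: [0.5529, 0.0131, 0.1142]
tool_rot: [-0.001, 1.0, -0.011, 0.004]
contact_force: [14.4, 1.6, -8.8]
gripper_width: 0.0
grasp_force: 7.0
```

Run:
```python
from h import *
tq(-1.0)
im=cam("side")[0]; save("pics/s4.png",im,210,205,40,30,20)
```

```text
t 17.2 p [0.5529 0.0131 0.1142] yaw -1.3 tilt 0.5 along [ 15.7 -43.6] F [14.41  1.58 -8.84] M [ 0.294 -3.019  0.032] grip 0.0
Tscrew from F 0.656 +Mz 0.688 q7 -1.82
```

View pics/s4.png

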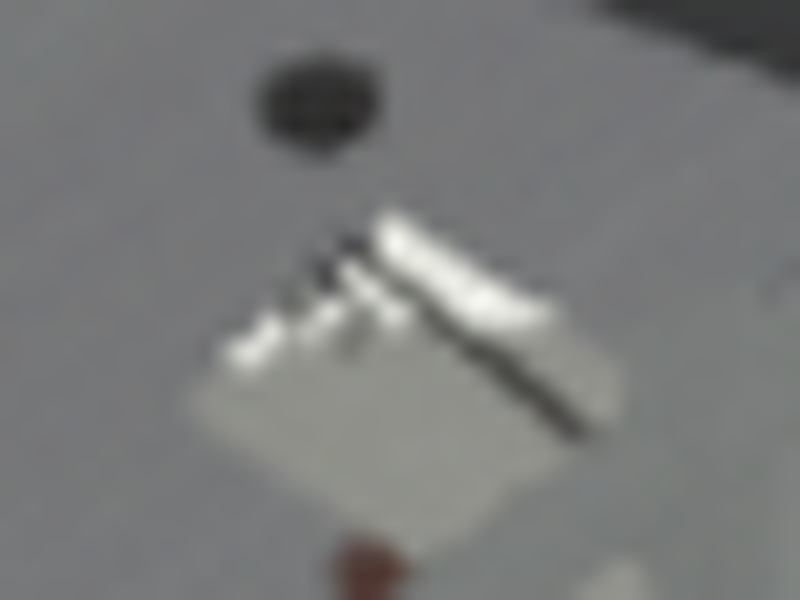

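Emit:
{"name": "jog_arm", "arguments": {
  "rows": [
    {"fingers": 0,"x": 0,"y": 0,"z": 0,"ax": 0,"ay": 0,"az": 0},
    {"fingers": 0,"x": 0,"y": 0,"z": 0,"ax": 0,"ay": 0,"az": 0},
    {"fingers": 0,"x": 0,"y": 0,"z": 0,"ax": 0,"ay": 0,"az": 0},
    {"fingers": 0,"x": 0,"y": 0,"z": 0,"ax": 0,"ay": 0,"az": 0},
    {"fingers": 0,"x": 0,"y": 0,"z": 0,"ax": 0,"ay": 0,"az": 0},
    {"fingers": 0,"x": 0,"y": 0,"z": 0,"ax": 0,"ay": 0,"az": 0},
    {"fingers": 0,"x": 0,"y": 0,"z": 0,"ax": 0,"ay": 0,"az": 0},
    {"fingers": 0,"x": 0,"y": 0,"z": 0,"ax": 0,"ay": 0,"az": 0}
  ],
  "force": 60
}}

```text
t: 18.05
eef_pos: [0.5529, 0.0131, 0.1142]
tool_rot: [-0.001, 1.0, -0.011, 0.004]
contact_force: [14.4, 1.2, -9.3]
gripper_width: 0.001
grasp_force: 7.0
```

Emit:
{"name": "jog_arm", "arguments": {
  "rows": [
    {"fingers": 0,"x": 1,"y": 0,"z": 0,"ax": 0,"ay": 0,"az": 0},
    {"fingers": 0,"x": 1,"y": 0,"z": 0,"ax": 0,"ay": 0,"az": 0},
    {"fingers": 0,"x": 1,"y": 0,"z": 0,"ax": 0,"ay": 0,"az": 0},
    {"fingers": 0,"x": 1,"y": 0,"z": 0,"ax": 0,"ay": 0,"az": 0},
    {"fingers": 0,"x": 1,"y": 0,"z": 0,"ax": 0,"ay": 0,"az": 0},
    {"fingers": 0,"x": 1,"y": 0,"z": 0,"ax": 0,"ay": 0,"az": 0},
    {"fingers": 0,"x": 1,"y": 0,"z": 0,"ax": 0,"ay": 0,"az": 0},
    {"fingers": 0,"x": 1,"y": 0,"z": 0,"ax": 0,"ay": 0,"az": 0}
  ],
  "force": 60
}}

```text
t: 18.85
eef_pos: [0.5575, 0.0134, 0.1137]
tool_rot: [-0.0, 1.0, -0.011, 0.001]
contact_force: [3.7, 3.1, -0.5]
gripper_width: -0.0
grasp_force: 1.9
```

Emit:
{"name": "jog_arm", "arguments": {
  "rows": [
    {"fingers": 0,"x": 1,"y": 0,"z": 0,"ax": 0,"ay": 0,"az": 0},
    {"fingers": 0,"x": 1,"y": 0,"z": 0,"ax": 0,"ay": 0,"az": 0},
    {"fingers": 0,"x": 1,"y": 0,"z": 0,"ax": 0,"ay": 0,"az": 0},
    {"fingers": 0,"x": 1,"y": 0,"z": 0,"ax": 0,"ay": 0,"az": 0},
    {"fingers": 0,"x": 2,"y": 0,"z": 0,"ax": 0,"ay": 0,"az": 0},
    {"fingers": 0,"x": 2,"y": 0,"z": 0,"ax": 0,"ay": 0,"az": 0},
    {"fingers": 0,"x": 2,"y": 0,"z": 0,"ax": 0,"ay": 0,"az": 0},
    {"fingers": 0,"x": 2,"y": 0,"z": 0,"ax": 0,"ay": 0,"az": 0}
  ],
  "force": 60
}}

```text
t: 19.65
eef_pos: [0.5686, 0.0123, 0.1132]
tool_rot: [0.0, 1.0, -0.011, -0.0]
contact_force: [0.2, -0.6, 0.5]
gripper_width: -0.0
grasp_force: 0.0
```

Run:
```python
from h import *
tq(-1.0)
```

```text
t 19.65 p [0.5686 0.0123 0.1132] yaw -1.3 tilt 0.03 along [ 31.4 -44.2] F [ 0.2  -0.55  0.48] M [0.008 0.086 0.042] grip -0.0
Tscrew from F -0.008 +Mz 0.034 q7 -1.81
```

Free now. Going straight up clear of the handle.

Emit:
{"name": "jog_arm", "arguments": {
  "rows": [
    {"fingers": 0,"x": 0,"y": 0,"z": -15,"ax": 0,"ay": 0,"az": 0},
    {"fingers": 0,"x": 0,"y": 0,"z": -25,"ax": 0,"ay": 0,"az": 0},
    {"fingers": 0,"x": 0,"y": 0,"z": -25,"ax": 0,"ay": 0,"az": 0},
    {"fingers": 0,"x": 0,"y": 0,"z": -25,"ax": 0,"ay": 0,"az": 0},
    {"fingers": 0,"x": 0,"y": 30,"z": -20,"ax": 0,"ay": 0,"az": 0},
    {"fingers": 0,"x": 0,"y": 40,"z": 0,"ax": 0,"ay": 0,"az": 0},
    {"fingers": 0,"x": 0,"y": 40,"z": 0,"ax": 0,"ay": 0,"az": 0},
    {"fingers": 0,"x": 0,"y": 40,"z": 0,"ax": 0,"ay": 0,"az": 0}
  ],
  "force": 60
}}

```text
t: 20.45
eef_pos: [0.5652, -0.139, 0.2237]
tool_rot: [0.0, 1.0, -0.011, 0.0]
contact_force: [0.3, 0.4, -1.0]
gripper_width: 0.003
grasp_force: 0.0
```

Emit:
{"name": "jog_arm", "arguments": {
  "rows": [
    {"fingers": 0,"x": 0,"y": 30,"z": 0,"ax": 0,"ay": 0,"az": 0},
    {"fingers": 0,"x": 0,"y": 0,"z": 0,"ax": 0,"ay": 0,"az": 0},
    {"fingers": 0,"x": 0,"y": 0,"z": 0,"ax": 0,"ay": 0,"az": 0},
    {"fingers": 0,"x": 0,"y": 0,"z": 0,"ax": 0,"ay": 0,"az": 0},
    {"fingers": 0,"x": 0,"y": 0,"z": 0,"ax": 0,"ay": 0,"az": 0},
    {"fingers": 0,"x": 0,"y": 0,"z": 0,"ax": 0,"ay": 0,"az": 0},
    {"fingers": 0,"x": 0,"y": 0,"z": 0,"ax": 0,"ay": 0,"az": 0},
    {"fingers": 0,"x": 0,"y": 0,"z": 0,"ax": 0,"ay": 0,"az": 0}
  ],
  "force": 60
}}

```text
t: 21.25
eef_pos: [0.5648, -0.1671, 0.2233]
tool_rot: [0.0, 1.0, -0.011, 0.0]
contact_force: [-0.6, -0.3, -0.3]
gripper_width: -0.002
grasp_force: 0.0
```

Run:
```python
from h import *
tq(-1.0)
im=cam("side")[0]; save("pics/s5.png",im,180,170,170,127,4)
```

```text
t 21.25 p [ 0.5648 -0.1671  0.2233] yaw -1.2 tilt 0.0 along [  30.7 -223.6] F [-0.56 -0.28 -0.29] M [ 0.003 -0.011 -0.041] grip -0.002
Tscrew from F -0.133 +Mz -0.174 q7 -1.45
```

View pics/s5.png

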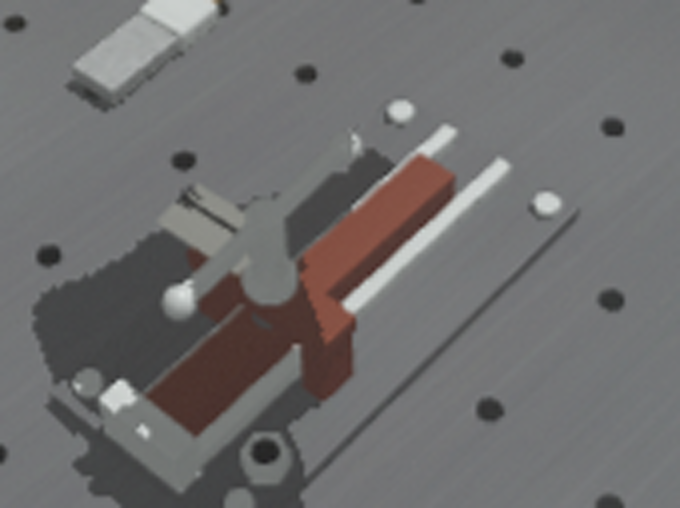

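The tube is still home at the stop, the handle is free with its needle back on the plate's middle, and the nut has not moved. Handing in.

```bash
python3 -c "
from station import bot
print(bot.hand_in())"
```

```text
the job is handed in; nothing more can be done
None
```

The tube is home against the stop, and the clamp screw bit and held about 0.7 N m (from the wrist force) for over 1.5 s; the handle was then eased free and the job handed in at about 21 s, with no verdict returned.

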